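# Line up the glaze tests and set them on the display stand

## Task

Pick up the tray by its bar and tip it towards its metal fence until all four glaze test tiles have slid into a single row flat against the fence. Then set the tray squarely on the sloped stand, fence side down at the orange lip, with the tiles still in their row, and let go. Don't touch the tiles with the gripper, spill any, or disturb the other things on the table.

Things in the scene. Friction and masses are not known exactly. Their poses are not given: they have to be found in the camera images.
- tray: Plywood tray, 170 mm deep (its x) by 230 long (y), 0.42 kg. Origin: centre of its underside; z up. Floor 8 mm thick; metal fence along its -x side; on the other sides wooden rims 8 mm thick, tops 20 mm above the underside. Clear floor x -77..77, y -107..107 mm. Starts flat on the table, fence towards the robot (yaw within 0.3 rad), left or right of the robot; the stand is on the other side.
- tray_bar (a point): Middle of the tray's dark wooden carrying bar, 108 mm above the tray's underside centre (tray x = y = 0); axes as the tray's. The bar runs along tray y, parallel to the fence, 14 mm thick (x), 24 mm high; an end post at each end (y = +-111 mm) holds it, free to grip for y within +-100 mm.
- tray_fence (a point): Middle of the inner face of the tray's silvery metal fence, at tray x = -77, y = 0, z = 21 mm. The fence runs the whole length along tray y, 8 mm thick, top 34 mm above the tray's underside.
- stand: Fixed steel-footed display stand, about 200 mm deep by 170 mm wide. Origin: centre of its foot on the table; its x axis points away from the robot, towards the high end (yaw within 0.3 rad).
- cradle: Sloped top of the stand: two wooden rails 26 mm wide, 180 long, along its x at y = +-70 mm. Origin: middle of the plane of their upper faces, 60 mm above the table. x points up the slope (0.175 rad, 10 degrees), z square to the rails. A seated tray's origin and axes match these within a few mm (5 mm from the lip when centred).
- cradle_lip (a point): Middle of the inner face of the orange lip across the low end of the rails, at cradle x = -90 mm, 7 mm above the rails. The lip is 170 mm long and stands 14 mm above the rails.
- tile0: Loose red glazed tile, 36 x 36 x 8 mm, about 24 g, flat on the tray. Origin: centre of its underside. It starts to slide at a tilt of 14 to 22 degrees (not on the stand's slope). Each tile starts in its own lane (52 mm apart along the fence), turned up to 0.3 rad from square, 25 to 115 mm short of the fence. Flush with the fence its centre is at tray x = -59 mm.
- tile1: Loose blue glazed tile, 36 x 36 x 8 mm, about 24 g, flat on the tray. Origin: centre of its underside. It starts to slide at a tilt of 14 to 22 degrees (not on the stand's slope). Each tile starts in its own lane (52 mm apart along the fence), turned up to 0.3 rad from square, 25 to 115 mm short of the fence. Flush with the fence its centre is at tray x = -59 mm.
- tile2: Loose green glazed tile, 36 x 36 x 8 mm, about 24 g, flat on the tray. Origin: centre of its underside. It starts to slide at a tilt of 14 to 22 degrees (not on the stand's slope). Each tile starts in its own lane (52 mm apart along the fence), turned up to 0.3 rad from square, 25 to 115 mm short of the fence. Flush with the fence its centre is at tray x = -59 mm.
- tile3: Loose yellow glazed tile, 36 x 36 x 8 mm, about 24 g, flat on the tray. Origin: centre of its underside. It starts to slide at a tilt of 14 to 22 degrees (not on the stand's slope). Each tile starts in its own lane (52 mm apart along the fence), turned up to 0.3 rad from square, 25 to 115 mm short of the fence. Flush with the fence its centre is at tray x = -59 mm.
- glaze_jar: Bystander: small blue glaze jar, 42 mm across, 62 mm tall, between tray and stand. Origin: centre of its underside.
- pinch_bowl: Bystander: small terracotta bowl, 56 mm across, 30 mm tall, between tray and stand, nearer the robot. Origin: centre of its underside.
- bud_vase: Bystander: red bud vase, 68 mm across, 118 mm tall, on the robot's left. Origin: centre of its underside.
- mug: Bystander: white mug, 76 mm across, 85 mm tall, on the robot's right. Origin: centre of its underside.
- brush: Bystander: flat brush with a wooden handle, about 200 mm long, lying on the table on the robot's left.
- wood_rib: Bystander: flat wooden potter's rib, 100 x 55 x 8 mm, on the robot's right. Origin: centre of its underside.
- slip_bottle: Bystander: white squeeze bottle, 48 mm across, 110 mm tall, at the back of the table. Origin: centre of its underside.
Mind the look-alikes: they are no part of the job. Of the things like the tile1, leave any that is purple; of the rest the smaller one is meant.

How it is judged (in metres and radians):
On the way:
1. the tray, off the table, has been tipped so that all four tiles lie flat in a row along its fence (x of tile0 in the frame of tray between -0.066 and -0.054 m and z of tile0 in the frame of tray between 0.003 and 0.013 m and x of tile1 in the frame of tray between -0.066 and -0.054 m and z of tile1 in the frame of tray between 0.003 and 0.013 m and x of tile2 in the frame of tray between -0.066 and -0.054 m and z of tile2 in the frame of tray between 0.003 and 0.013 m and x of tile3 in the frame of tray between -0.066 and -0.054 m and z of tile3 in the frame of tray between 0.003 and 0.013 m and height (world z) of tray above 0.025 m), for 0.2 s.
At the end, for the whole second after the job is handed in: Tray on both rails (origin -12 to +20 mm along the slope, within 30 mm across, 5 mm in height of the cradle's; yaw within 0.12 rad, lying on the slope within 0.06 rad); all tiles flat on its floor, at most 5 mm short of flush with the fence; all still (under 20 mm/s) (x of tray in the frame of cradle between -0.012 and 0.02 m and y of tray in the frame of cradle between -0.03 and 0.03 m and z of tray in the frame of cradle between -0.005 and 0.006 m and angle between the x axis of tray and the x axis of cradle, either way round below 0.12 rad and angle between the z axis of tray and the z axis of cradle, either way round below 0.06 rad and x of tile0 in the frame of tray between -0.066 and -0.054 m and z of tile0 in the frame of tray between 0.003 and 0.013 m and x of tile1 in the frame of tray between -0.066 and -0.054 m and z of tile1 in the frame of tray between 0.003 and 0.013 m and x of tile2 in the frame of tray between -0.066 and -0.054 m and z of tile2 in the frame of tray between 0.003 and 0.013 m and x of tile3 in the frame of tray between -0.066 and -0.054 m and z of tile3 in the frame of tray between 0.003 and 0.013 m and linear speed of each of tray, tile0, tile1, tile2, tile3 below 0.02 m/s); the robot touches nothing.
It fails at once if another thing on the table was moved more than 30 mm (distance of any of glaze_jar, pinch_bowl, bud_vase, mug, brush, wood_rib, slip_bottle from where it was at the start of the episode above 0.03 m).
It fails at once if the gripper touched a tile (contact force between the fingers and tile0 above 0.5 N or contact force between the fingers and tile1 above 0.5 N or contact force between the fingers and tile2 above 0.5 N or contact force between the fingers and tile3 above 0.5 N).
It fails at once if a tile left the tray (z of any of tile0, tile1, tile2, tile3 in the frame of tray below -0.01 m or z of any of tile0, tile1, tile2, tile3 in the frame of tray above 0.06 m).
It also fails if it takes over 50 s, if anything falls off the work surface, if the arm or the gripper's body presses on something with over 40 N, if the wrist force passes 120 N, or if a joint passes its speed limit or range.

## Robot

A 6-joint arm with a two-finger parallel gripper is mounted at the origin on the work surface. World frame = base frame: x ahead of the robot, y to its left, z up, the work surface at z = 0. Lengths are in mm, angles in degrees, forces in N, time in s.
With the tool pointing down it reaches from about 300 to 850 mm from the base axis. Payload 4.2 kg.
Tool frame: the origin (TCP) lies between the finger pads; the fingertips stand 22 mm ahead of it and the grasp point (between the pads) lies 3 mm ahead of it; z points along the fingers, y is the direction in which the jaws open and shut (so a half turn about z gives the same grasp; the last joint's range is limited). The gripper opens to 91 mm and grips with 3 to 60 N. Pads are 32 mm wide; open, the fingers measure 118 mm over their backs; the gripper's body (76 mm by 178 mm) begins 60 mm behind the grasp point.
Start: joints at [-72.021, 18.312, 89.639, -0, 72.044, -1.146], TCP at [188.393, -543.276, 235.976] pointing down, gripper open.
Joint ranges: [-177.97, 177.97], [-48.28, 115.42], [12.27, 149.76], [-77.06, 257.06], [2.81, 150.46], [-146.56, 146.56]. Speed limits (degrees/s): [147.25, 147.25, 180, 180, 180, 180].

## Interface

Orientations are given as [roll, pitch, yaw] about the fixed x, y, z axes, in that order (R = Rz(yaw) Ry(pitch) Rx(roll)).
In Python, from workcell import telemetry, cams, env gives the robot as it stands.
- The arm moves only by the shell command python3 -m inch 'ROWS' [FORCE]. ROWS is JSON, a list of rows, each an object of numbers: "x", "y", "z": the shift along the tool's x, y, z in cm; "yaw": the turn about the tool's z in units of 5 degrees (1.0 is 5 degrees); "gripper": the gripper's target within -1 to 1 (fully open at 1, half-way at 0, shut at -1). A call has 1 to 12 rows; each row shifts and turns the commanded pose from where the row before left it, along the tool's axes as they then stand; what a row does not reach is not made up. A row lasts 1/12 s, in which the tool goes at most 41.7 mm and 7.16 degrees, less where a joint would pass 70% of its speed; a pose out of reach is approached as far as the arm can. A call is refused whole if a number of a shift passes 4.17 or a number of a turn 1, either way. A call with a gripper value outside its range is refused whole. The fingers move at their own pace and stop on an object; FORCE is the grip in N (left out, the last holds). Time passes only in rows, so rows that do not move let the fingers close. It gives the time, the measured TCP pose, the force and the opening at its end, in the units of the state.
- telemetry.state(): the state, without advancing time (a new reading comes with each control period).
- cams.grab_frame(name): name is "side" or "top"; returns a dict with "pixels" (420x560x3 uint8, red, green, blue), "mtx" (3x3 intrinsics, pixels), "distortion" ([k1, k2, p1, p2, k3] as OpenCV has them; the pictures are not rectified), "rvec" (rotation vector, rad) and "tvec" (3), from world to camera coordinates, as OpenCV has them. Camera axes: x right, y down, z forward; pixel columns grow to the right and rows downward; lengths in mm; the calibration is good to about 2 mm. A picture is of the moment at which its call begins. There is no depth.
- env.job_done(): hands the job in, once; it reports no verdict.
The state is a dict: "time_s": time; "qpos": joint angles; "qvel": joint speeds; "effort": joint torques, N m; "ee_pos": TCP position; "ee_rot": TCP orientation; "force": force on the tool from outside, world axes, zero at the start; "torque": the same for the moment, N m; "gripper_width": finger opening in mm.
Only numpy, scipy, OpenCV 4.12 (cv2) and the standard library are available. Lean on these libraries where they do the work, as an engineer would, in place of code of your own. Each camera call takes 0.05 s, during which the arm holds its last target. There are 200 camera calls.

## Working session

There is one attempt and no reset: what is moved stays moved. The work goes in short steps, Python scripts to look and compute and a shell command to move; the robot and the scene stay as the last step left them, time stands still between calls to the robot, and variables do not carry over. Pictures are saved under pics/ and viewed, about 8 in all and at most 12, crops included, and the job is handed in when it is done.

```bash
mkdir -p pics; ls
python3 - <<'E'
from workcell import telemetry,cams
import cv2
for n in("top","side"):
    f=cams.grab_frame(n); cv2.imwrite(f"pics/{n}0.png",f["pixels"][:,:,::-1])
    print(n,f["mtx"],f["distortion"],f["rvec"],f["tvec"])
print(telemetry.state())
E
```

```text
pics
top [[432.30774972   0.         276.50146881]
 [  0.         432.30774972 206.66912673]
 [  0.           0.           1.        ]] [-0.06740387  0.          0.          0.          0.        ] [ 2.13663243 -2.14265684  0.14411426] [  17.67805849  579.09847692 1363.9953868 ]
side [[436.84709452   0.         275.45805774]
 [  0.         436.84709452 203.43835507]
 [  0.           0.           1.        ]] [-0.01290796  0.          0.          0.          0.        ] [ 2.40258328 -0.1563593   0.0838971 ] [-542.05954898   87.70569512 1244.89802995]
{'time_s': 0.1, 'qpos': array([-7.20211425e+01,  1.83470586e+01,  8.97011339e+01, -3.13094083e-05,
        7.20440761e+01, -1.14855946e+00]), 'qvel': array([-0.0599794 , -0.02620664, -0.23509029, -0.01755549, -0.03344895,
        0.04450899]), 'effort': array([ 2.19802096e-03, -4.13326049e+01, -2.32508129e+01,  7.30441441e-02,
        4.21600300e-02, -6.35714150e-05]), 'ee_pos': array([ 188.25202625, -542.85188159,  235.20190897]), 'ee_rot': array([-1.79907749e+02, -1.81974209e-03,  1.91274251e+01]), 'force': array([ 0.63321072, -0.48620542,  1.01259064]), 'torque': array([ 0.02829938, -0.02433076,  0.01662525]), 'gripper_width': 91.03405792556468}
```

View pics/top0.png

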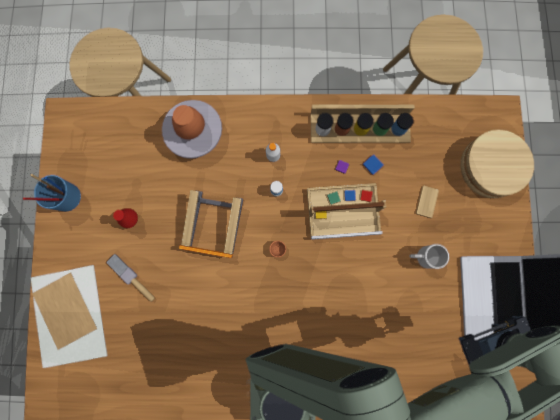

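View pics/side0.png

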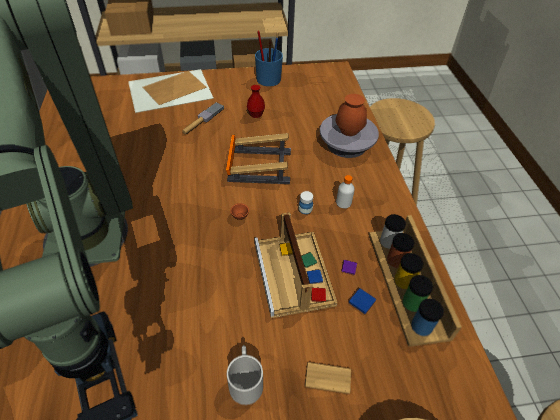

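The top view shows the tray on the right at about (345,213), with its fence near row 237, and the stand on the left at (211,225), with its orange lip near row 252. The bowl is at (278,249) and the jar at (277,188). The small blue tile is on the tray; the larger blue and purple ones are on the table. Next I'll zoom in to measure.

```bash
cat > h.py <<'E'
import numpy as np,cv2
from workcell import telemetry,cams
def ray(f,px):
    u=cv2.undistortPoints(np.array(px,float).reshape(-1,1,2),f["mtx"],f["distortion"]).reshape(-1,2)
    R=cv2.Rodrigues(f["rvec"])[0]; d=np.c_[u,np.ones(len(u))]@R
    return -R.T@np.ravel(f["tvec"]),d
def onz(f,px,z):
    c,d=ray(f,px); return c+d*((z-c[2])/d[:,2])[:,None]
def proj(f,P): return cv2.projectPoints(np.array(P,float).reshape(-1,1,3),f["rvec"],f["tvec"],f["mtx"],f["distortion"])[0].reshape(-1,2)
def tri(f,p,g,q):
    c,d=ray(f,[p]);e,k=ray(g,[q]);d=d[0]/np.linalg.norm(d[0]);k=k[0]/np.linalg.norm(k[0])
    s=np.linalg.lstsq(np.c_[d,-k],e-c,rcond=None)[0];a=c+s[0]*d;b=e+s[1]*k
    return (a+b)/2,np.linalg.norm(a-b)
E
python3 - <<'E'
from h import *
t=cams.grab_frame("top");s=cams.grab_frame("side")
import pickle;pickle.dump((t,s),open("f0.pkl","wb"))
a=cv2.resize(t["pixels"][175:270,170:290],None,fx=3.3,fy=3.3,interpolation=2)
b=cv2.resize(t["pixels"][175:270,290:410],None,fx=3.3,fy=3.3,interpolation=2)
im=np.hstack([a,b])[:, :800]
cv2.imwrite("pics/c1.png",im[:,:,::-1])
c=cv2.resize(s["pixels"][120:330,210:350],None,fx=2.8,fy=2.8,interpolation=2)
cv2.imwrite("pics/c2.png",c[:,:,::-1])
for n,f in(("top",t),("side",s)):
    hsv=cv2.cvtColor(f["pixels"],cv2.COLOR_RGB2HSV)
    m=cv2.inRange(hsv,(8,200,180),(16,255,255))
    k,_,st,ce=cv2.connectedComponentsWithStats(m)
    for i in range(1,k):
        if st[i,4]>25:
            pts=np.argwhere(cv2.compare(_.astype(np.float32),float(i),0))[:,::-1].astype(np.float32)
            print(n,st[i],cv2.minAreaRect(pts), cv2.boxPoints(cv2.minAreaRect(pts)).round(1).tolist())
print("lip guess", onz(t,[[180,248],[230,257]],58).round())
E
```

```text
top [180 246  52  11 124] ((205.36094665527344, 251.27877807617188), (51.78792190551758, 2.812650203704834), 10.124671936035156) [[179.60000610351562, 248.10000610351562], [180.10000610351562, 245.3000030517578], [231.10000610351562, 254.39999389648438], [230.60000610351562, 257.20001220703125]]
side [226 135   9  35  95] ((229.85137939453125, 151.89190673828125), (2.6303834915161133, 34.68817901611328), 9.462322235107422) [[225.6999969482422, 168.8000030517578], [231.39999389648438, 134.60000610351562], [234.0, 135.0], [228.3000030517578, 169.1999969482422]]
side [345 175   7   6  35] ((348.0, 177.5), (5.0, 6.0), 90.0) [[345.0, 175.0], [351.0, 175.0], [351.0, 180.0], [345.0, 180.0]]
lip guess [[445. 324.  58.]
 [416. 164.  58.]]
```

View pics/c1.png

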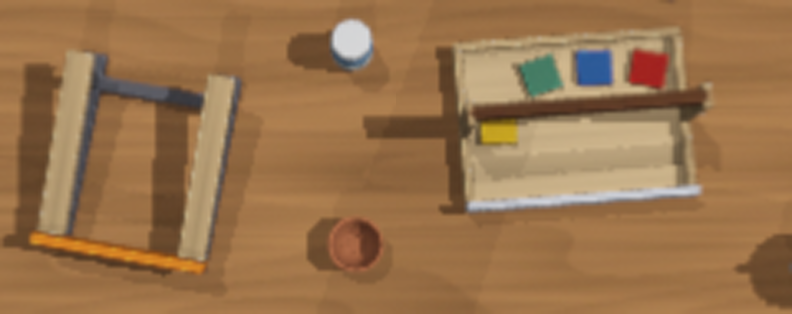

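View pics/c2.png

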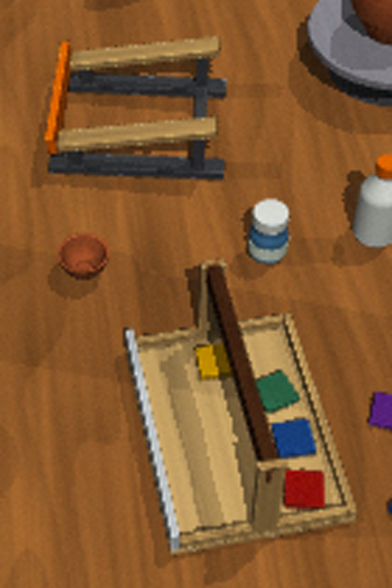

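The left crop shows the stand: rail ends at about (83,54) and (224,78), and the lip from (30,238) to (205,268). On the right, the tray bar runs from (474,112) to (703,97), with the fence from (468,208) to (700,190). Next come the masks and the 3D points.

Run:
```python
from h import *
import pickle; t,s=pickle.load(open("f0.pkl","rb"))
# bar mask
res={}
for n,f,box in(("top",t,(300,190,395,225)),("side",s,(275,205,320,300))):
    hsv=cv2.cvtColor(f["pixels"],cv2.COLOR_RGB2HSV)
    m=cv2.inRange(hsv,(0,60,20),(14,255,105)); z=np.zeros_like(m); x0,y0,x1,y1=box; z[y0:y1,x0:x1]=m[y0:y1,x0:x1]
    k,l,st,ce=cv2.connectedComponentsWithStats(z); i=1+np.argmax(st[1:,4])
    p=np.argwhere(l==i)[:,::-1].astype(np.float32); r=cv2.minAreaRect(p)
    print(n,st[i],r,cv2.boxPoints(r).round(1).tolist())
fr=lambda X,o:[(o+x/3.3,175+y/3.3) for x,y in X]
R=290-396/3.3
def show(n,px,z): 
    P=onz(t,px,z); print(n,P[:,:2].round(0).tolist()); return P
b=show("bar",fr([(474,112),(703,97)],R),120)
fe=show("fence top",fr([(468,208),(700,190)],R),34)
ri=show("far rim",fr([(457,43),(680,31)],R),20)
for A in(b,fe,ri):
    d=A[0]-A[1]; print(np.linalg.norm(d),np.degrees(np.arctan2(-d[0],d[1])),A.mean(0).round(1))
hi=show("rail hi",fr([(67,53),(98,56),(209,75),(239,80)],170),75.6)
lo=show("rail lo",fr([(38,233),(70,237),(180,260),(207,266)],170),45)
lip=show("lip top",fr([(30,238),(205,268)],170),58)
d=lip[0]-lip[1];print(np.linalg.norm(d),np.degrees(np.arctan2(-d[0],d[1])),lip.mean(0))
h=hi.mean(0);L=lo.mean(0);print(h,L,np.degrees(np.arctan2(*(h-L)[[1,0]])),np.linalg.norm((h-L)[:2]))
for n,a,c in(("lipL",(179.8,246.7),(232.7,134.8)),("lipR",(230.9,255.8),(227,169))): print(n,tri(t,a,s,c))
print("bowl",onz(t,[(278,249)],30),"jar",onz(t,[(277,188)],62), "rack",onz(t,[(311,142)],0))
```

```text
top [314 202  70   9 277] ((348.5267028808594, 206.8416748046875), (4.595372200012207, 69.33560180664062), 85.53284454345703) [[313.79998779296875, 207.3000030517578], [382.8999938964844, 201.89999389648438], [383.29998779296875, 206.39999389648438], [314.1000061035156, 211.8000030517578]]
side [284 215  26  70 462] ((295.309814453125, 249.34622192382812), (72.27651977539062, 7.559355735778809), 73.7798080444336) [[281.6000061035156, 215.6999969482422], [288.79998779296875, 213.60000610351562], [309.0, 283.0], [301.79998779296875, 285.1000061035156]]
bar [[560.0, -99.0], [574.0, -313.0]]
fence top [[477.0, -98.0], [494.0, -327.0]]
far rim [[645.0, -90.0], [656.0, -316.0]]
214.45047351179994 3.562173396804792 [ 566.9 -205.9  120. ]
229.4744656822794 4.178984119034914 [ 485.7 -212.5   34. ]
225.98814976340037 2.937357625506593 [ 650.6 -203.    20. ]
rail hi [[626.0, 292.0], [623.0, 262.0], [604.0, 153.0], [599.0, 124.0]]
rail lo [[453.0, 323.0], [449.0, 291.0], [427.0, 183.0], [421.0, 157.0]]
lip top [[447.0, 327.0], [418.0, 157.0]]
172.84227965813335 -9.620189486281554 [432.92544715 242.21318499  58.        ]
[612.77277366 207.9863378   75.6       ] [437.3733524  238.35212457  45.        ] -9.821899611312778 178.0085334592782
lipL (array([447.45882382, 325.24875298,  57.47056535]), np.float64(2.5615029155470244))
lipR (array([418.3406383 , 160.90524656,  57.5596077 ]), np.float64(2.924998114939173))
bowl [[442.42126777  11.61115204  30.        ]] jar [[637.22494568  14.08770821  62.        ]] rack [[ 809.39180532 -102.29484136    0.        ]]
```

```bash
cat >> h.py <<'E'
def need(x,y,z,yaw):
    """yaw units first, then the tool-axis shift (cm) after that turn, from the measured pose"""
    s=telemetry.state(); p=s["ee_pos"]; w=s["ee_rot"][2]; a=np.radians(yaw)
    d=np.array([x,y,z])-p; X=np.array([np.cos(a),np.sin(a),0]); Y=np.array([np.sin(a),-np.cos(a),0])
    print("t %.2f yaw units %.2f  xyz cm %s"%(s["time_s"],-((yaw-w+180)%360-180)/5,np.round([d@X/10,d@Y/10,-d[2]/10],2)))
E
python3 -m inch '[{"yaw":-1},{"yaw":-1},{"yaw":-1},{"yaw":-1},{"yaw":-1},{"yaw":-1},{"yaw":-1},{"yaw":-1},{"yaw":-1},{"yaw":-1},{"yaw":-1},{"yaw":-1}]'
python3 -m inch '[{"yaw":-1},{"yaw":-1},{"yaw":-0.9},{}]'
python3 -c "
from h import *
need(566.5,-207,220,93.6)"
```

```text
t 0.20 yaw units -14.90  xyz cm [31.16 39.86  1.55]invalid input
invalid input
```

```bash
python3 -m inch '[{"x":0,"y":0,"z":0,"yaw":-1,"gripper":1}]'; python3 -m inch --help; python3 -m inch '[{"x":0,"y":0,"z":0,"yaw":-1,"gripper":1}]' 20
```

```text
time_s: 0.28
ee_pos: [188.4, -543.1, 235.6]
ee_rot: [-180.0, -0.0, 24.2]
force: [0.1, -0.3, 0.3]
gripper_width: 91.5
time_s: 0.37
ee_pos: [188.4, -543.2, 235.7]
ee_rot: [-180.0, -0.0, 29.4]
force: [0.6, -0.2, 0.1]
gripper_width: 91.1invalid input: not JSON, or not a number
```

```bash
python3 -m inch '[{"x":0,"y":0,"z":0,"yaw":-1,"gripper":1},{"x":0,"y":0,"z":0,"yaw":-1,"gripper":1},{"x":0,"y":0,"z":0,"yaw":-1,"gripper":1},{"x":0,"y":0,"z":0,"yaw":-1,"gripper":1},{"x":0,"y":0,"z":0,"yaw":-1,"gripper":1},{"x":0,"y":0,"z":0,"yaw":-1,"gripper":1},{"x":0,"y":0,"z":0,"yaw":-1,"gripper":1},{"x":0,"y":0,"z":0,"yaw":-1,"gripper":1},{"x":0,"y":0,"z":0,"yaw":-1,"gripper":1},{"x":0,"y":0,"z":0,"yaw":-1,"gripper":1},{"x":0,"y":0,"z":0,"yaw":-1,"gripper":1},{"x":0,"y":0,"z":0,"yaw":-1,"gripper":1}]' >/dev/null
python3 -m inch '[{"x":0,"y":0,"z":0,"yaw":-0.9,"gripper":1},{"x":2,"y":2.6,"z":0,"yaw":0,"gripper":1},{"x":2.5,"y":3.2,"z":0,"yaw":0,"gripper":1},{"x":2.5,"y":3.2,"z":0,"yaw":0,"gripper":1},{"x":2.5,"y":3.2,"z":0,"yaw":0,"gripper":1},{"x":2.5,"y":3.2,"z":0,"yaw":0,"gripper":1},{"x":2.5,"y":3.2,"z":0,"yaw":0,"gripper":1},{"x":2.5,"y":3.2,"z":0,"yaw":0,"gripper":1},{"x":2.5,"y":3.2,"z":0,"yaw":0,"gripper":1},{"x":2.5,"y":3.2,"z":0,"yaw":0,"gripper":1},{"x":2.5,"y":3.2,"z":0,"yaw":0,"gripper":1},{"x":2.5,"y":3.2,"z":0,"yaw":0,"gripper":1}]'
python3 -c "
from h import *
need(566.5,-207,220,93.6)"
```

```text
time_s: 2.37
ee_pos: [517.8, -250.3, 235.9]
ee_rot: [-180.0, 0.0, 93.6]
force: [-0.1, -0.5, 0.3]
gripper_width: 91.4
t 2.37 yaw units 0.01  xyz cm [4.01 5.14 1.59]
```

```bash
python3 -m inch '[{"x":2,"y":2.6,"z":0.8,"yaw":0,"gripper":1},{"x":2,"y":2.6,"z":0.8,"yaw":0,"gripper":1},{"x":0,"y":0,"z":3,"yaw":0,"gripper":1},{"x":0,"y":0,"z":3,"yaw":0,"gripper":1},{"x":0,"y":0,"z":2.5,"yaw":0,"gripper":1},{"x":0,"y":0,"z":2.4,"yaw":0,"gripper":1},{"x":0,"y":0,"z":0,"yaw":0,"gripper":1}]' 
python3 -c "
from h import *
need(566.5,-207,111,93.6)
f=cams.grab_frame('side'); c=cv2.resize(f['pixels'][190:330,210:360],None,fx=3,fy=3); cv2.imwrite('pics/d1.png',c[:,:,::-1])"
```

```text
time_s: 2.95
ee_pos: [562.8, -207.3, 105.8]
ee_rot: [-179.4, -0.3, 93.6]
force: [-0.4, -0.0, -0.3]
gripper_width: 91.3
t 2.95 yaw units 0.01  xyz cm [ 0.01  0.37 -0.52]
```

View pics/d1.png

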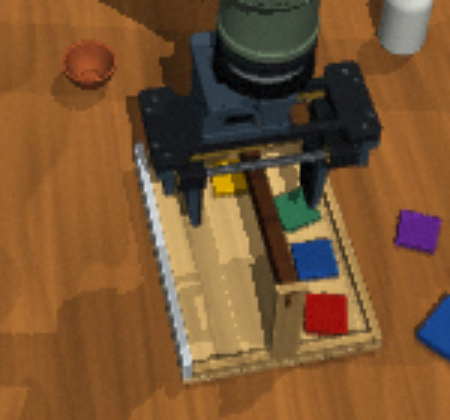

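The fingers straddle the bar near its middle, clear of the tiles. I'll close and then lift.

```bash
python3 -m inch '[{"x":0,"y":0,"z":-0.1,"yaw":0,"gripper":0},{"x":0,"y":0,"z":0,"yaw":0,"gripper":-0.4},{"x":0,"y":0,"z":0,"yaw":0,"gripper":-1},{"x":0,"y":0,"z":0,"yaw":0,"gripper":-1},{"x":0,"y":0,"z":0,"yaw":0,"gripper":-1},{"x":0,"y":0,"z":0,"yaw":0,"gripper":-1},{"x":0,"y":0,"z":0,"yaw":0,"gripper":-1}]' 30
python3 -m inch '[{"x":0,"y":0,"z":-0.3,"yaw":0,"gripper":-1},{"x":0,"y":0,"z":-0.6,"yaw":0,"gripper":-1},{"x":0,"y":0,"z":-1,"yaw":0,"gripper":-1},{"x":0,"y":0,"z":-1.5,"yaw":0,"gripper":-1},{"x":0,"y":0,"z":-2,"yaw":0,"gripper":-1},{"x":0,"y":0,"z":-2,"yaw":0,"gripper":-1},{"x":0,"y":0,"z":-2,"yaw":0,"gripper":-1},{"x":0,"y":0,"z":-2,"yaw":0,"gripper":-1},{"x":0,"y":0,"z":-1.5,"yaw":0,"gripper":-1},{"x":0,"y":0,"z":-0.6,"yaw":0,"gripper":-1},{"x":0,"y":0,"z":0,"yaw":0,"gripper":-1}]'
```

```text
time_s: 3.58
ee_pos: [566.1, -208.8, 112.3]
ee_rot: [180.0, 0.0, 93.6]
force: [0.3, -0.5, 0.1]
gripper_width: 47.6
time_s: 4.5
ee_pos: [566.8, -209.0, 249.4]
ee_rot: [179.8, 0.1, 93.6]
force: [1.4, 1.0, -0.5]
gripper_width: 0.5
```

The fingers close slowly (about 75 mm/s), so they hadn't reached the bar before I lifted. I'll reopen, go down again and allow more time.

```bash
python3 -m inch '[{"x":0,"y":0,"z":0,"yaw":0,"gripper":0.3},{"x":0,"y":0,"z":0,"yaw":0,"gripper":0.3},{"x":0,"y":0,"z":0,"yaw":0,"gripper":0.3},{"x":0,"y":0,"z":0,"yaw":0,"gripper":0.3},{"x":0,"y":0,"z":0,"yaw":0,"gripper":0.3},{"x":0,"y":0,"z":0,"yaw":0,"gripper":0.3},{"x":0,"y":0,"z":0,"yaw":0,"gripper":0.3},{"x":0,"y":0,"z":0,"yaw":0,"gripper":0.3},{"x":0,"y":0,"z":0,"yaw":0,"gripper":0.3}]'
python3 -c "
from h import *
need(566.5,-207,111,93.6)
f=cams.grab_frame('side'); hsv=cv2.cvtColor(f['pixels'],cv2.COLOR_RGB2HSV)
m=cv2.inRange(hsv,(0,60,20),(14,255,105)); z=np.zeros_like(m); z[205:300,275:320]=m[205:300,275:320]
p=np.argwhere(z)[:,::-1].astype(np.float32);print(z.sum()/255,cv2.minAreaRect(p))"
```

```text
time_s: 5.25
ee_pos: [566.0, -208.7, 246.9]
ee_rot: [-180.0, 0.0, 93.6]
force: [-0.3, 0.8, 0.7]
gripper_width: 57.2
t 5.25 yaw units 0.01  xyz cm [ 0.17  0.06 13.59]
629.0 ((293.0, 252.0), (44.27094650268555, 90.39957427978516), 5.136378765106201)
```

Descend and close.

```bash
python3 -m inch '[{"x":0,"y":0,"z":2,"yaw":0,"gripper":0.2},{"x":0,"y":0,"z":3.3,"yaw":0,"gripper":0.2},{"x":0,"y":0,"z":3.3,"yaw":0,"gripper":0.2},{"x":0,"y":0,"z":2.6,"yaw":0,"gripper":0.2},{"x":0,"y":0,"z":1.6,"yaw":0,"gripper":0.2},{"x":0,"y":0,"z":0.8,"yaw":0,"gripper":0.2},{"x":0,"y":0,"z":0,"yaw":0,"gripper":0},{"x":0,"y":0,"z":0,"yaw":0,"gripper":-1},{"x":0,"y":0,"z":0,"yaw":0,"gripper":-1},{"x":0,"y":0,"z":0,"yaw":0,"gripper":-1},{"x":0,"y":0,"z":0,"yaw":0,"gripper":-1},{"x":0,"y":0,"z":0,"yaw":0,"gripper":-1}]' 30
python3 -m inch '[{"x":0,"y":0,"z":0,"yaw":0,"gripper":-1},{"x":0,"y":0,"z":0,"yaw":0,"gripper":-1},{"x":0,"y":0,"z":0,"yaw":0,"gripper":-1}]'
```

```text
time_s: 6.3
ee_pos: [566.4, -208.9, 111.9]
ee_rot: [179.9, 0.0, 93.6]
force: [-0.3, -0.5, 0.6]
gripper_width: 17.5
time_s: 6.55
ee_pos: [566.9, -209.0, 111.9]
ee_rot: [179.9, 0.1, 93.6]
force: [2.5, -0.5, 4.4]
gripper_width: 13.9
```

```bash
python3 -m inch '[{"x":0,"y":0,"z":-0.3,"yaw":0,"gripper":-1},{"x":0,"y":0,"z":-0.7,"yaw":0,"gripper":-1},{"x":0,"y":0,"z":-1.2,"yaw":0,"gripper":-1},{"x":0,"y":0,"z":-1.7,"yaw":0,"gripper":-1},{"x":0,"y":0,"z":-2,"yaw":0,"gripper":-1},{"x":0,"y":0,"z":-2,"yaw":0,"gripper":-1},{"x":0,"y":0,"z":-1.6,"yaw":0,"gripper":-1},{"x":0,"y":0,"z":-1.1,"yaw":0,"gripper":-1},{"x":0,"y":0,"z":-0.6,"yaw":0,"gripper":-1},{"x":0,"y":0,"z":-0.2,"yaw":0,"gripper":-1},{"x":0,"y":0,"z":0,"yaw":0,"gripper":-1},{"x":0,"y":0,"z":0,"yaw":0,"gripper":-1}]'
python3 - <<'E'
from h import *
ims=[]
for n in("top","side"):
    f=cams.grab_frame(n); ims.append(f["pixels"])
a=cv2.resize(ims[0][150:270,290:420],(390,360));b=cv2.resize(ims[1][140:310,210:350],(296,360))
cv2.imwrite("pics/e1.png",np.hstack([a,b])[:,:,::-1])
# plan: stand S, prop pose
S=np.array([525,224.5]);a=np.radians(-9.7);ux=np.array([np.cos(a),np.sin(a)])
for tx in(-150,-145): print("pry tray centre",S+ux*tx, "radius",np.linalg.norm(S+ux*tx), np.linalg.norm(S+ux*(tx-45)))
E
```

```text
time_s: 7.55
ee_pos: [565.3, -208.5, 223.7]
ee_rot: [-179.9, -0.1, 93.6]
force: [0.6, 0.2, -4.3]
gripper_width: 14.2
pry tray centre [377.14447964 249.77340693] radius 452.35463226566884 420.6893774887489
pry tray centre [382.07299698 248.93096004] radius 456.0114010502386 424.0887134638979
```

View pics/e1.png

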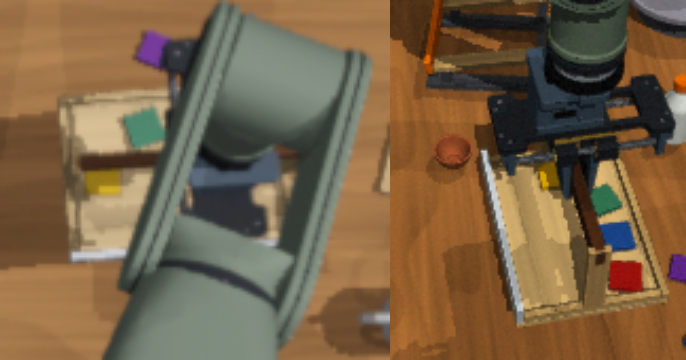

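The tray is held level with the tiles undisturbed. The interface can't pitch the tool, so I'll rest the tray's far part on the stand's fixed lip and lower the bar with a light grip. That pivots the fence side down by about 27°.

```bash
cat >> h.py <<'E'
S=np.array([525,224.5]);SY=-9.7
def st(x,y,z):
    a=np.radians(SY); w=S+np.array([x*np.cos(a)-y*np.sin(a),x*np.sin(a)+y*np.cos(a)]); print(w.round(1),end=" "); need(*w,z,90+SY)
E
python3 -m inch '[{"x":0,"y":0,"z":-0.3,"yaw":0.2,"gripper":-1},{"x":0,"y":0,"z":-0.6,"yaw":0.4,"gripper":-1},{"x":0,"y":0,"z":-0.6,"yaw":0.5,"gripper":-1},{"x":0,"y":0,"z":-0.6,"yaw":0.5,"gripper":-1},{"x":0,"y":0,"z":-0.4,"yaw":0.5,"gripper":-1},{"x":0,"y":0,"z":-0.2,"yaw":0.4,"gripper":-1},{"x":0,"y":0,"z":0,"yaw":0.15,"gripper":-1},{"x":0,"y":0,"z":0,"yaw":0,"gripper":-1}]'
python3 -c "
from h import *
st(-134,-15,200)"
```

```text
time_s: 8.32
ee_pos: [565.9, -208.7, 251.8]
ee_rot: [-180.0, 0.0, 80.4]
force: [-0.2, 0.1, -5.0]
gripper_width: 14.3
[390.4 232.3] t 8.32 yaw units 0.01  xyz cm [ 40.51 -24.73   5.18]
```

```bash
python3 -m inch '[{"x":0.4,"y":-0.25,"z":0,"yaw":0,"gripper":-1},{"x":0.9,"y":-0.55,"z":0,"yaw":0,"gripper":-1},{"x":1.4,"y":-0.85,"z":0,"yaw":0,"gripper":-1},{"x":1.9,"y":-1.15,"z":0,"yaw":0,"gripper":-1},{"x":2.3,"y":-1.4,"z":0,"yaw":0,"gripper":-1},{"x":2.5,"y":-1.52,"z":0,"yaw":0,"gripper":-1},{"x":2.5,"y":-1.52,"z":0,"yaw":0,"gripper":-1},{"x":2.5,"y":-1.52,"z":0,"yaw":0,"gripper":-1},{"x":2.5,"y":-1.52,"z":0,"yaw":0,"gripper":-1},{"x":2.5,"y":-1.52,"z":0,"yaw":0,"gripper":-1},{"x":2.5,"y":-1.52,"z":0,"yaw":0,"gripper":-1},{"x":2.5,"y":-1.52,"z":0,"yaw":0,"gripper":-1}]' >/dev/null
python3 -m inch '[{"x":2.5,"y":-1.52,"z":0,"yaw":0,"gripper":-1},{"x":2.5,"y":-1.52,"z":0,"yaw":0,"gripper":-1},{"x":2.5,"y":-1.52,"z":0,"yaw":0,"gripper":-1},{"x":2.4,"y":-1.46,"z":0,"yaw":0,"gripper":-1},{"x":2.1,"y":-1.28,"z":0,"yaw":0,"gripper":-1},{"x":1.6,"y":-0.97,"z":0,"yaw":0,"gripper":-1},{"x":1.2,"y":-0.73,"z":0,"yaw":0,"gripper":-1},{"x":0.8,"y":-0.49,"z":0,"yaw":0,"gripper":-1},{"x":0.4,"y":-0.25,"z":0,"yaw":0,"gripper":-1},{"x":0.1,"y":-0.06,"z":0,"yaw":0,"gripper":-1},{"x":0,"y":0,"z":0.5,"yaw":0,"gripper":-1},{"x":0,"y":0,"z":1,"yaw":0,"gripper":-1}]'
python3 -m inch '[{"x":0,"y":0,"z":1.5,"yaw":0,"gripper":-1},{"x":0,"y":0,"z":1.5,"yaw":0,"gripper":-1},{"x":0,"y":0,"z":1.3,"yaw":0,"gripper":-1},{"x":0,"y":0,"z":0.8,"yaw":0,"gripper":-1},{"x":0,"y":0,"z":0.4,"yaw":0,"gripper":-1},{"x":0,"y":0,"z":0,"yaw":0,"gripper":-1},{"x":0,"y":0,"z":0,"yaw":0,"gripper":-1}]'
python3 - <<'E'
from h import *
st(-134,-15,170)
ims=[cams.grab_frame(n)["pixels"] for n in("top","side")]
a=cv2.resize(ims[0][180:330,120:300],(432,360));b=cv2.resize(ims[1][90:250,150:310],(360,360))
cv2.imwrite("pics/g1.png",np.hstack([a,b])[:,:,::-1])
E
```

```text
time_s: 10.32
ee_pos: [391.6, 231.6, 237.4]
ee_rot: [179.9, -0.1, 80.3]
force: [0.1, -0.4, -4.2]
gripper_width: 13.8
time_s: 10.9
ee_pos: [391.2, 231.7, 182.1]
ee_rot: [180.0, -0.0, 80.3]
force: [0.0, 0.0, -4.1]
gripper_width: 14.2
[390.4 232.3] t 10.90 yaw units 0.01  xyz cm [ 0.05 -0.09  1.21]
```

View pics/g1.png

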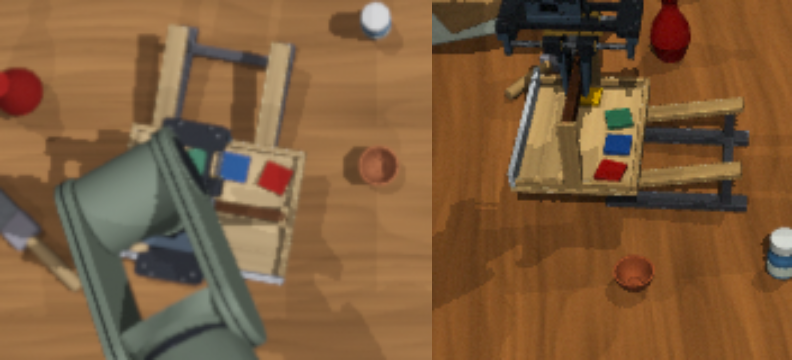

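The tray is level above the lip, and the lip is under its far half. I'll lower it to contact, then follow the pivot path with a 10 N grip.

```bash
python3 -m inch '[{"x":0,"y":0,"z":0.3,"yaw":0,"gripper":-1},{"x":0,"y":0,"z":0.5,"yaw":0,"gripper":-1},{"x":0,"y":0,"z":0.3,"yaw":0,"gripper":-1},{"x":0,"y":0,"z":0,"yaw":0,"gripper":-1}]' 12
python3 -m inch '[{"x":0,"y":-0.3,"z":0.2,"yaw":0,"gripper":-1},{"x":0,"y":-0.4,"z":0.2,"yaw":0,"gripper":-1},{"x":0,"y":-0.4,"z":0.2,"yaw":0,"gripper":-1},{"x":0,"y":-0.4,"z":0.2,"yaw":0,"gripper":-1},{"x":0,"y":-0.3,"z":0.2,"yaw":0,"gripper":-1},{"x":0,"y":0,"z":0,"yaw":0,"gripper":-1}]'
```

```text
time_s: 11.33
ee_pos: [390.4, 231.6, 170.2]
ee_rot: [-179.9, 0.1, 80.4]
force: [-0.5, -0.8, -4.4]
gripper_width: 13.9
time_s: 11.83
ee_pos: [372.6, 235.3, 161.0]
ee_rot: [180.0, -0.1, 80.4]
force: [-0.1, 0.1, 2.9]
gripper_width: 17.1
```

The jaws have opened to 17.1 mm, which means about 8 to 9° of tilt, and forces are small. I'll keep going.

```bash
python3 -m inch '[{"x":0,"y":-0.3,"z":0.2,"yaw":0,"gripper":-1},{"x":0,"y":-0.35,"z":0.22,"yaw":0,"gripper":-1},{"x":0,"y":-0.35,"z":0.23,"yaw":0,"gripper":-1},{"x":0,"y":-0.35,"z":0.23,"yaw":0,"gripper":-1},{"x":0,"y":-0.35,"z":0.22,"yaw":0,"gripper":-1},{"x":0,"y":0,"z":0,"yaw":0,"gripper":-1}]' 8
python3 -m inch '[{"x":0,"y":-0.2,"z":0.18,"yaw":0,"gripper":-1},{"x":0,"y":-0.2,"z":0.18,"yaw":0,"gripper":-1},{"x":0,"y":-0.2,"z":0.18,"yaw":0,"gripper":-1},{"x":0,"y":-0.2,"z":0.18,"yaw":0,"gripper":-1},{"x":0,"y":-0.2,"z":0.18,"yaw":0,"gripper":-1},{"x":0,"y":0,"z":0,"yaw":0,"gripper":-1},{"x":0,"y":0,"z":0,"yaw":0,"gripper":-1}]'
python3 - <<'E'
from h import *
ims=[cams.grab_frame(n)["pixels"] for n in("top","side")]
a=cv2.resize(ims[0][180:330,120:300],(432,360));b=cv2.resize(ims[1][90:250,150:310],(360,360))
cv2.imwrite("pics/g2.png",np.hstack([a,b])[:,:,::-1])
E
```

```text
time_s: 12.33
ee_pos: [355.2, 237.5, 149.2]
ee_rot: [-179.9, 0.1, 80.4]
force: [-0.2, 0.7, 1.0]
gripper_width: 20.3
time_s: 12.92
ee_pos: [346.3, 239.2, 140.7]
ee_rot: [-180.0, 0.0, 80.4]
force: [0.1, -0.7, -0.0]
gripper_width: 22.3
```

View pics/g2.png

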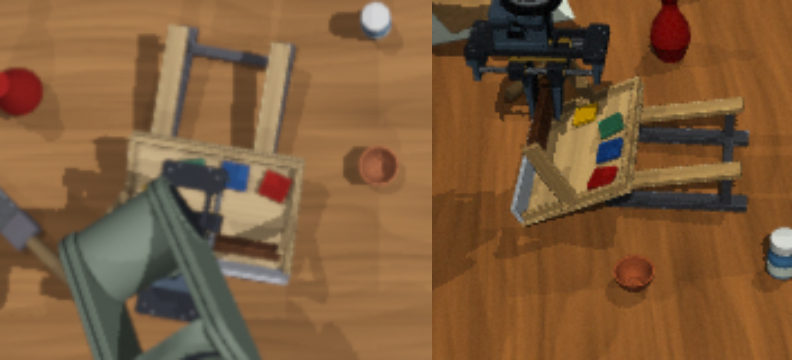

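```bash
python3 -m inch '[{"x":0,"y":0,"z":0,"yaw":0,"gripper":-1},{"x":0,"y":0,"z":0,"yaw":0,"gripper":-1},{"x":0,"y":0,"z":0,"yaw":0,"gripper":-1}]'
python3 - <<'E'
from h import *
t=cams.grab_frame("top");s=cams.grab_frame("side")
a,e=tri(t,(246.3,244.6),s,(237.1,174.4));b,f=tri(t,(238.8,297.9),s,(191.3,188.7))
print(a,e,b,f,np.degrees(np.arcsin((a-b)[2]/np.linalg.norm(a-b))))
hsv=cv2.cvtColor(s["pixels"],cv2.COLOR_RGB2HSV)
for n,lo,hi in(("red",(0,200,120),(4,255,255)),("red2",(174,180,100),(180,255,255)),("blue",(108,180,100),(118,255,255)),("green",(70,100,60),(90,255,255)),("yel",(22,190,150),(30,255,255))):
    m=cv2.inRange(hsv,lo,hi)[90:250,150:310]; mm=cv2.moments(m,True)
    if mm["m00"]>10: print(n,mm["m00"],150+mm["m10"]/mm["m00"],90+mm["m01"]/mm["m00"])
    p0=None
E
```

```text
time_s: 13.27
ee_pos: [346.4, 239.2, 140.9]
ee_rot: [-180.0, 0.0, 80.4]
force: [-0.4, -0.6, 0.3]
gripper_width: 21.8
[449.59532477 110.25731137  80.02742531] 8.637953223089594 [292.86269475 140.21701482   5.35278374] 15.780268805759391 25.078330715013802
red 24.0 227.375 166.16666666666669
red2 11.0 249.0909090909091 115.9090909090909
blue 23.0 228.69565217391306 156.6086956521739
green 77.0 228.93506493506493 145.27272727272728
yel 51.0 217.0 140.72549019607843
```

The tray has tilted about 23 to 25° and the wrist carries no load, so it's resting on the table at the fence edge and on the lip. The tiles haven't moved. Pushing the bar back towards the stand will slide the fence edge in and steepen the tilt to about 30°.

```bash
python3 -m inch '[{"x":0,"y":0.2,"z":-0.03,"yaw":0,"gripper":-1},{"x":0,"y":0.3,"z":-0.05,"yaw":0,"gripper":-1},{"x":0,"y":0.3,"z":-0.05,"yaw":0,"gripper":-1},{"x":0,"y":0.3,"z":-0.05,"yaw":0,"gripper":-1},{"x":0,"y":0.3,"z":-0.05,"yaw":0,"gripper":-1},{"x":0,"y":0.3,"z":-0.05,"yaw":0,"gripper":-1},{"x":0,"y":0,"z":0,"yaw":0,"gripper":-1},{"x":0,"y":0,"z":0,"yaw":0,"gripper":-1},{"x":0,"y":0,"z":0,"yaw":0,"gripper":-1}]'
python3 - <<'E'
from h import *
ims=[cams.grab_frame(n)["pixels"] for n in("top","side")]
a=cv2.resize(ims[0][180:330,120:300],(432,360));b=cv2.resize(ims[1][90:250,150:310],(360,360))
cv2.imwrite("pics/g3.png",np.hstack([a,b])[:,:,::-1])
E
```

```text
time_s: 14.12
ee_pos: [361.0, 236.4, 144.4]
ee_rot: [-179.7, 0.0, 80.3]
force: [-7.8, -0.2, 11.5]
gripper_width: 19.0
```

View pics/g3.png

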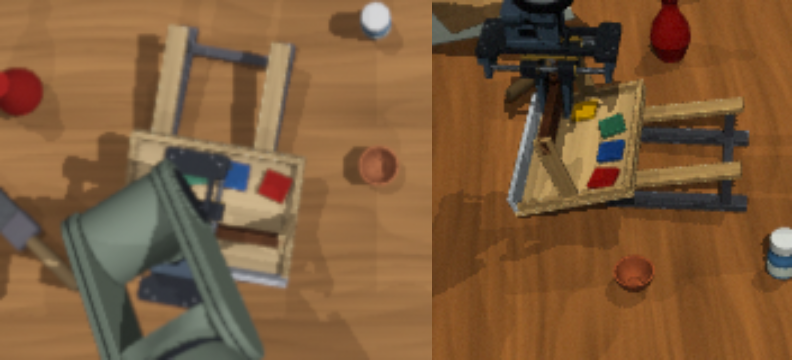

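Pushing towards the stand reversed the tilt: the jaws are at 19 mm, about 14°. The pivot contact is too far out, and the fence edge reaches the table too early. I'll lift, shift about 22 mm towards the stand and tip again, so a steeper angle has room.

```bash
python3 -m inch '[{"x":0,"y":0.3,"z":-0.3,"yaw":0,"gripper":-1},{"x":0,"y":0.4,"z":-0.5,"yaw":0,"gripper":-1},{"x":0,"y":0.5,"z":-0.6,"yaw":0,"gripper":-1},{"x":0,"y":0.5,"z":-0.6,"yaw":0,"gripper":-1},{"x":0,"y":0.5,"z":-0.6,"yaw":0,"gripper":-1},{"x":0,"y":0.5,"z":-0.6,"yaw":0,"gripper":-1},{"x":0,"y":0.6,"z":-0.6,"yaw":0,"gripper":-1},{"x":0,"y":0.5,"z":-0.4,"yaw":0,"gripper":-1},{"x":0,"y":0.3,"z":0,"yaw":0,"gripper":-1},{"x":0,"y":0,"z":0,"yaw":0,"gripper":-1}]' 12
python3 -m inch '[{"x":0,"y":0,"z":0,"yaw":0,"gripper":-1},{"x":0,"y":0,"z":0,"yaw":0,"gripper":-1}]' 30
python3 - <<'E'
from h import *
st(-117,-15,172)
ims=[cams.grab_frame(n)["pixels"] for n in("top","side")]
a=cv2.resize(ims[0][180:330,120:300],(432,360));b=cv2.resize(ims[1][90:250,150:310],(360,360))
cv2.imwrite("pics/g4.png",np.hstack([a,b])[:,:,::-1])
E
```

```text
time_s: 15.05
ee_pos: [404.4, 229.5, 185.8]
ee_rot: [180.0, -0.0, 80.3]
force: [0.3, 0.0, -4.3]
gripper_width: 13.8
time_s: 15.22
ee_pos: [403.1, 229.4, 185.3]
ee_rot: [-179.9, 0.1, 80.4]
force: [-0.2, -0.5, -5.1]
gripper_width: 13.4
[407.1 229.4] t 15.22 yaw units 0.01  xyz cm [0.07 0.4  1.33]
```

```bash
cat >> h.py <<'E'
COL={"red":((175,120,60),(5,255,255)),"blue":((105,150,60),(120,255,255)),"green":((70,80,40),(92,255,255)),"yel":((21,180,120),(31,255,255))}
def blobs(f,cx,cy,r=60):
    hsv=cv2.cvtColor(f["pixels"],cv2.COLOR_RGB2HSV); out={}
    for n,(lo,hi) in COL.items():
        if lo[0]>hi[0]: m=cv2.inRange(hsv,lo,(180,255,255))|cv2.inRange(hsv,(0,lo[1],lo[2]),hi)
        else: m=cv2.inRange(hsv,lo,hi)
        w=np.zeros_like(m); w[max(0,cy-r):cy+r,max(0,cx-r):cx+r]=1; m=m*w
        k,l,st_,ce=cv2.connectedComponentsWithStats(m)
        out[n]=[(int(st_[i,4]),ce[i].round(1).tolist()) for i in range(1,k) if st_[i,4]>12]
    return out
def tiles_level(f,yawt,r=60,zoff=112):
    """tile centres in tray xy for a level held tray (underside = TCP-zoff)"""
    p=telemetry.state()["ee_pos"]; u=p[2]-zoff; a=np.radians(yawt)
    c=proj(f,[p[0],p[1],u+16])[0].astype(int); print("tray px",c)
    for n,L in blobs(f,*c,r).items():
        for A,q in L:
            w=onz(f,[q],u+16)[0]-[p[0],p[1],0]; print(n,A,q,"tray x %.0f y %.0f"%(w[0]*np.cos(a)+w[1]*np.sin(a),-w[0]*np.sin(a)+w[1]*np.cos(a)))
E
python3 - <<'E'
from h import *
for n in("side","top"): print(n); tiles_level(cams.grab_frame(n),-9.7)
E
```

```text
side
tray px [220 147]
red 26 [255.0, 88.0] tray x 87 y 335
red 295 [255.5, 103.4] tray x 95 y 239
red 104 [231.2, 163.1] tray x 41 y -72
blue 89 [234.7, 151.6] tray x 46 y -19
green 84 [235.1, 139.9] tray x 42 y 37
top
tray px [207 260]
red 121 [234.4, 250.9] tray x 44 y -77
blue 90 [217.6, 246.3] tray x 49 y -22
green 29 [203.1, 242.8] tray x 53 y 24
```

```bash
python3 -m inch '[{"x":0,"y":0.2,"z":0.3,"yaw":0,"gripper":-1},{"x":0,"y":0.2,"z":0.5,"yaw":0,"gripper":-1},{"x":0,"y":0,"z":0.5,"yaw":0,"gripper":-1},{"x":0,"y":0,"z":0.3,"yaw":0,"gripper":-1},{"x":0,"y":0,"z":0,"yaw":0,"gripper":-1}]' 12
python3 -m inch '[{"x":0,"y":-0.3,"z":0.1,"yaw":0,"gripper":-1},{"x":0,"y":-0.35,"z":0.12,"yaw":0,"gripper":-1},{"x":0,"y":-0.4,"z":0.13,"yaw":0,"gripper":-1},{"x":0,"y":-0.4,"z":0.13,"yaw":0,"gripper":-1},{"x":0,"y":-0.4,"z":0.12,"yaw":0,"gripper":-1},{"x":0,"y":-0.35,"z":0.16,"yaw":0,"gripper":-1},{"x":0,"y":-0.35,"z":0.16,"yaw":0,"gripper":-1},{"x":0,"y":-0.35,"z":0.16,"yaw":0,"gripper":-1},{"x":0,"y":-0.35,"z":0.16,"yaw":0,"gripper":-1},{"x":0,"y":-0.35,"z":0.16,"yaw":0,"gripper":-1},{"x":0,"y":0,"z":0,"yaw":0,"gripper":-1}]'
python3 -m inch '[{"x":0,"y":-0.3,"z":0.21,"yaw":0,"gripper":-1},{"x":0,"y":-0.3,"z":0.21,"yaw":0,"gripper":-1},{"x":0,"y":-0.3,"z":0.21,"yaw":0,"gripper":-1},{"x":0,"y":-0.3,"z":0.21,"yaw":0,"gripper":-1},{"x":0,"y":-0.3,"z":0.21,"yaw":0,"gripper":-1},{"x":0,"y":0,"z":0,"yaw":0,"gripper":-1},{"x":0,"y":0,"z":0,"yaw":0,"gripper":-1},{"x":0,"y":0,"z":0,"yaw":0,"gripper":-1}]'
python3 - <<'E'
from h import *
for n in("side","top"): 
    f=cams.grab_frame(n); print(n); tiles_level(f,-9.7)
    cv2.imwrite(f"pics/h_{n}.png",f["pixels"][:,:,::-1])
E
```

```text
time_s: 15.83
ee_pos: [406.8, 228.5, 168.6]
ee_rot: [-179.9, 0.1, 80.4]
force: [-0.4, 0.7, -4.1]
gripper_width: 13.7
time_s: 16.75
ee_pos: [371.8, 235.3, 155.8]
ee_rot: [180.0, -0.1, 80.4]
force: [0.9, -1.2, 1.9]
gripper_width: 16.3
time_s: 17.42
ee_pos: [357.3, 237.6, 145.2]
ee_rot: [-180.0, 0.0, 80.4]
force: [0.8, -0.0, 1.0]
gripper_width: 19.3
side
tray px [207 156]
red 267 [255.4, 104.6] tray x 137 y 289
red 94 [224.4, 168.7] tray x 62 y -56
blue 86 [228.0, 156.8] tray x 67 y 0
green 79 [228.7, 145.5] tray x 64 y 56
yel 51 [217.1, 139.8] tray x 22 y 83
top
tray px [206 275]
red 119 [234.0, 258.1] tray x 69 y -75
blue 76 [218.0, 254.3] tray x 72 y -22
green 26 [199.1, 255.5] tray x 58 y 37
```

Run:
```python
import cv2,numpy as np
b=cv2.imread("pics/h_side.png")[85:225,140:300]; cv2.imwrite("pics/h_c.png",cv2.resize(b,None,fx=4,fy=4,interpolation=cv2.INTER_CUBIC))
```

```text
(no output)
```

View pics/h_c.png

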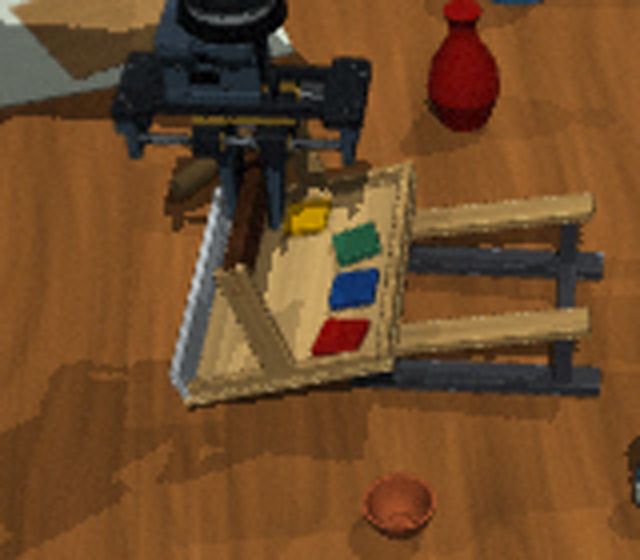

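```bash
cat >> h.py <<'E'
def pose(f,obj,px):
    ok,r,t=cv2.solvePnP(np.array(obj,float),np.array(px,float),f["mtx"],f["distortion"])
    e=np.abs(cv2.projectPoints(np.array(obj,float),r,t,f["mtx"],f["distortion"])[0].reshape(-1,2)-px).max()
    R=cv2.Rodrigues(f["rvec"])[0]; A=R.T@cv2.Rodrigues(r)[0]; o=R.T@(t.ravel()-np.ravel(f["tvec"]))
    print("tray o",o.round(),"tilt %.1f yaw %.1f roll %.1f err px %.1f"%(np.degrees(np.arcsin(A[2,0])),np.degrees(np.arctan2(A[1,0],A[0,0])),np.degrees(np.arctan2(A[2,1],A[2,2])),e)); return A,o
def tiles(f,A,o,cx,cy,r=50):
    for n,L in blobs(f,cx,cy,r).items():
        for a,q in L:
            c,d=ray(f,[q]); c=A.T@(c-o); d=A.T@d[0]; w=c+d*(16-c[2])/d[2]; print(n,a,"tray x %.0f y %.0f"%(w[0],w[1]))
E
python3 - <<'E'
from h import *
f=cams.grab_frame("side")
px=np.array([(392,355),(412,165),(190,406),(173,382),(218,190),(230,268)])/4+[140,85]
A,o=pose(f,[(85,-115,20),(85,115,20),(-85,-115,0),(-85,-115,34),(-81,115,34),(0,-115,120)],px)
tiles(f,A,o,220,156)
a=np.radians(-9.7);v=o[:2]-S;print("stand x",v@[np.cos(a),np.sin(a)],"lip contact tray x:",)
E
```

```text
tray o [389. 226.  48.] tilt 15.8 yaw -8.3 roll -1.6 err px 1.0
red 120 tray x 123 y 203
red 95 tray x 38 y -80
blue 87 tray x 44 y -26
green 77 tray x 41 y 31
yel 52 tray x -3 y 74
stand x -134.03127735566818 lip contact tray x:
```

Run:
```python
from h import *
f=cams.grab_frame("side")
O=[(85,-115,20),(85,115,20),(-85,-115,0),(-85,-115,34),(-81,115,34),(0,-115,120)]
for px in ([(632,182),(640,78),(525,225),(513,209),(538,97),(530,147)],):
    A,o=pose(f,O,(np.array(px)-[432,0])/2.25+[150,90]); print("bar",o+A[:,2]*108)
```

```text
tray o [396. 230.  46.] tilt 23.5 yaw -9.0 roll 0.1 err px 1.7
bar [353.23692339 236.26334427 144.66795522]
```

The pose fit gives a 15.8° tilt now and 23.5° at the earlier try, and the bar has slipped up a few mm in the pads. The fence edge still has clearance, so I'll continue with a lighter grip.

```bash
python3 -m inch '[{"x":0,"y":-0.25,"z":0.2,"yaw":0,"gripper":-1},{"x":0,"y":-0.3,"z":0.25,"yaw":0,"gripper":-1},{"x":0,"y":-0.3,"z":0.25,"yaw":0,"gripper":-1},{"x":0,"y":-0.3,"z":0.25,"yaw":0,"gripper":-1},{"x":0,"y":-0.3,"z":0.25,"yaw":0,"gripper":-1},{"x":0,"y":-0.3,"z":0.25,"yaw":0,"gripper":-1},{"x":0,"y":-0.25,"z":0.25,"yaw":0,"gripper":-1},{"x":0,"y":0,"z":0,"yaw":0,"gripper":-1},{"x":0,"y":0,"z":0,"yaw":0,"gripper":-1},{"x":0,"y":0,"z":0,"yaw":0,"gripper":-1}]' 6
python3 - <<'E'
from h import *
for n in("side","top"): 
    f=cams.grab_frame(n); print(n,blobs(f,*((215,155) if n=="side" else (206,265)),50))
    cv2.imwrite(f"pics/i_{n}.png",f["pixels"][:,:,::-1])
E
```

```text
time_s: 18.45
ee_pos: [338.6, 241.0, 128.8]
ee_rot: [179.9, -0.0, 80.4]
force: [3.0, -1.3, 6.1]
gripper_width: 22.4
side {'red': [(139, [255.5, 109.0]), (74, [215.4, 171.0])], 'blue': [(81, [218.4, 159.4])], 'green': [(76, [219.7, 148.3])], 'yel': [(41, [211.0, 143.9])]}
top {'red': [(113, [232.6, 270.7])], 'blue': [(74, [216.3, 266.1])], 'green': [(68, [199.2, 264.6])], 'yel': []}
```

Run:
```python
import cv2,numpy as np
b=cv2.imread("pics/i_side.png")[100:220,150:270]; a=cv2.imread("pics/i_top.png")[215:335,155:265]
cv2.imwrite("pics/i_c.png",np.hstack([cv2.resize(b,(420,420),interpolation=2),cv2.resize(a,(385,420),interpolation=2)])[:,:800])
```

```text
(no output)
```

View pics/i_c.png

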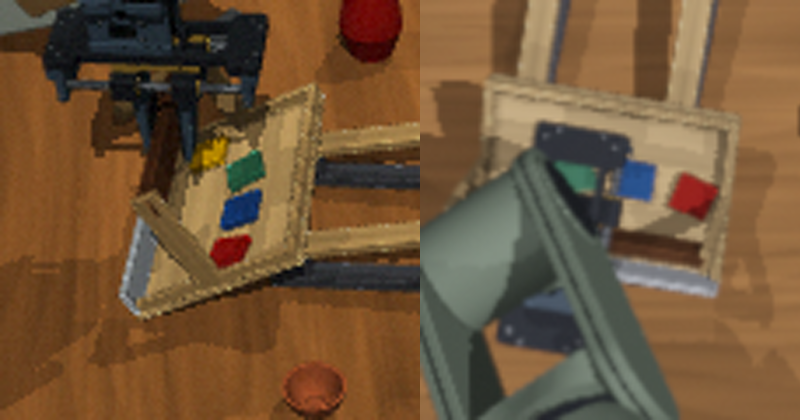

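```bash
python3 -m inch '[{"x":0,"y":0,"z":0,"yaw":0,"gripper":-1},{"x":0,"y":0,"z":0,"yaw":0,"gripper":-1},{"x":0,"y":0,"z":0,"yaw":0,"gripper":-1},{"x":0,"y":0,"z":0,"yaw":0,"gripper":-1}]'
python3 - <<'E'
from h import *
f=cams.grab_frame("side")
O=[(85,-115,20),(85,115,20),(-85,-115,0),(-85,-115,34),(0,-115,120)]
A,o=pose(f,O,np.array([(303,250),(320,88),(142,316),(124,297),(140,200)])/3.5+[150,100]); print("bar",o+A[:,2]*108,"fence z",(o-A[:,0]*85)[2])
tiles(f,A,o,215,155); print(blobs(f,215,155,50))
E
```

```text
time_s: 18.88
ee_pos: [338.5, 241.0, 128.8]
ee_rot: [179.9, -0.0, 80.4]
force: [3.4, -1.8, 5.8]
gripper_width: 22.8Traceback (most recent call last):
  File "<stdin>", line 4, in <module>
  File "h.py", line 40, in pose
    ok,r,t=cv2.solvePnP(np.array(obj,float),np.array(px,float),f["mtx"],f["distortion"])
           ~~~~~~~~~~~~^^^^^^^^^^^^^^^^^^^^^^^^^^^^^^^^^^^^^^^^^^^^^^^^^^^^^^^^^^^^^^^^^
cv2.error: OpenCV(4.12.0) /io/opencv/modules/calib3d/src/calibration_base.cpp:1346: error: (-2:Unspecified error) in function 'void cv::findExtrinsicCameraParams2(const cv::Mat&, const cv::Mat&, const cv::Mat&, const cv::Mat&, cv::Mat&, cv::Mat&, int)'
> DLT algorithm needs at least 6 points for pose estimation from 3D-2D point correspondences. (expected: 'count >= 6'), where
>     'count' is 5
> must be greater than or equal to
>     '6' is 6
```

```bash
sed -i 's/f\["distortion"\])$/f["distortion"],flags=cv2.SOLVEPNP_SQPNP)/;' h.py; grep -n SQPNP h.py
python3 - <<'E'
from h import *
f=cams.grab_frame("side")
O=[(85,-115,20),(85,115,20),(-85,-115,0),(-85,-115,34),(0,-115,120)]
A,o=pose(f,O,np.array([(303,250),(320,88),(142,316),(124,297),(140,200)])/3.5+[150,100]); print("bar",o+A[:,2]*108,"fence z",(o-A[:,0]*85)[2])
tiles(f,A,o,215,155); print(blobs(f,215,155,50))
E
```

```text
40:    ok,r,t=cv2.solvePnP(np.array(obj,float),np.array(px,float),f["mtx"],f["distortion"],flags=cv2.SOLVEPNP_SQPNP)
tray o [393. 237.  32.] tilt 26.9 yaw -9.5 roll -1.2 err px 2.1
bar [345.13645258 247.38037182 128.41522283] fence z -6.3492940671759115
red 139 tray x 130 y 182
red 74 tray x -63 y -78
green 57 tray x -58 y 31
{'red': [(139, [255.7, 109.0]), (74, [195.9, 178.2])], 'blue': [], 'green': [(57, [202.5, 155.1])], 'yel': []}
```

The tilt is now about 27° and the tiles are sliding: red and green have reached the fence. I'll hold to let the rest settle and then check both views.

```bash
python3 -m inch '[{"x":0,"y":0,"z":0,"yaw":0,"gripper":-1},{"x":0,"y":0,"z":0,"yaw":0,"gripper":-1},{"x":0,"y":0,"z":0,"yaw":0,"gripper":-1},{"x":0,"y":0,"z":0,"yaw":0,"gripper":-1},{"x":0,"y":0,"z":0,"yaw":0,"gripper":-1},{"x":0,"y":0,"z":0,"yaw":0,"gripper":-1},{"x":0,"y":0,"z":0,"yaw":0,"gripper":-1},{"x":0,"y":0,"z":0,"yaw":0,"gripper":-1}]'
python3 - <<'E'
from h import *
f=cams.grab_frame("side"); COL["blue"]=((100,100,30),(122,255,255)); COL["yel"]=((18,140,60),(33,255,255))
O=[(85,-115,20),(85,115,20),(-85,-115,0),(-85,-115,34),(0,-115,120)]
A,o=pose(f,O,np.array([(303,250),(320,88),(142,316),(124,297),(140,200)])/3.5+[150,100])
tiles(f,A,o,205,155,40); print(blobs(f,205,155,40))
g=cams.grab_frame("top"); print(blobs(g,206,285,50)); tiles(g,A,o,206,285,50)
cv2.imwrite("pics/j_side.png",f["pixels"][:,:,::-1]);cv2.imwrite("pics/j_top.png",g["pixels"][:,:,::-1])
E
```

```text
time_s: 19.65
ee_pos: [338.5, 241.0, 128.8]
ee_rot: [179.9, -0.0, 80.4]
force: [3.0, -2.0, 5.3]
gripper_width: 22.9
tray o [393. 237.  32.] tilt 26.9 yaw -9.5 roll -1.2 err px 2.1
red 76 tray x -62 y -78
blue 15 tray x -76 y -36
green 59 tray x -59 y 32
yel 35 tray x -158 y 287
yel 19 tray x 75 y 75
yel 55 tray x -60 y 80
yel 89 tray x -39 y -67
yel 14 tray x 6 y -106
{'red': [(76, [196.0, 178.2])], 'blue': [(15, [194.5, 170.5])], 'green': [(59, [202.3, 155.1])], 'yel': [(35, [190.6, 119.4]), (19, [238.5, 133.8]), (55, [204.2, 146.0]), (89, [202.9, 173.5]), (14, [213.1, 178.0])]}
{'red': [], 'blue': [], 'green': [], 'yel': []}
```

Red, green and yellow are at x ≈ -60, and blue is hidden behind the bar. I'll lift gently back to level and recheck.

```bash
python3 -m inch '[{"x":0,"y":0.2,"z":-0.2,"yaw":0,"gripper":-1},{"x":0,"y":0.3,"z":-0.3,"yaw":0,"gripper":-1},{"x":0,"y":0.4,"z":-0.4,"yaw":0,"gripper":-1},{"x":0,"y":0.4,"z":-0.4,"yaw":0,"gripper":-1},{"x":0,"y":0.4,"z":-0.4,"yaw":0,"gripper":-1},{"x":0,"y":0.4,"z":-0.4,"yaw":0,"gripper":-1},{"x":0,"y":0.4,"z":-0.4,"yaw":0,"gripper":-1},{"x":0,"y":0.4,"z":-0.4,"yaw":0,"gripper":-1},{"x":0,"y":0.4,"z":-0.4,"yaw":0,"gripper":-1},{"x":0,"y":0.4,"z":-0.4,"yaw":0,"gripper":-1},{"x":0,"y":0.4,"z":-0.4,"yaw":0,"gripper":-1},{"x":0,"y":0.3,"z":-0.4,"yaw":0,"gripper":-1}]' 10
python3 -m inch '[{"x":0,"y":0.2,"z":-0.4,"yaw":0,"gripper":-1},{"x":0,"y":0.1,"z":-0.5,"yaw":0,"gripper":-1},{"x":0,"y":0,"z":-0.6,"yaw":0,"gripper":-1},{"x":0,"y":0,"z":-0.6,"yaw":0,"gripper":-1},{"x":0,"y":0,"z":-0.6,"yaw":0,"gripper":-1},{"x":0,"y":0,"z":-0.4,"yaw":0,"gripper":-1},{"x":0,"y":0,"z":-0.2,"yaw":0,"gripper":-1},{"x":0,"y":0,"z":0,"yaw":0,"gripper":-1},{"x":0,"y":0,"z":0,"yaw":0,"gripper":-1}]' 20
python3 - <<'E'
from h import *
f=cams.grab_frame("side"); cv2.imwrite("pics/k_side.png",f["pixels"][:,:,::-1]); g=cams.grab_frame("top"); cv2.imwrite("pics/k_top.png",g["pixels"][:,:,::-1])
COL["blue"]=((100,100,30),(122,255,255))
tiles_level(f,-9.7,60,104); tiles_level(g,-9.7,60,104)
E
```

```text
time_s: 20.75
ee_pos: [381.5, 233.3, 173.4]
ee_rot: [180.0, 0.0, 80.4]
force: [0.3, 0.2, -4.4]
gripper_width: 13.8
time_s: 21.5
ee_pos: [383.7, 232.9, 206.2]
ee_rot: [-180.0, 0.0, 80.4]
force: [0.2, 0.9, -5.0]
gripper_width: 13.7
tray px [213 139]
red 41 [255.1, 87.1] tray x 110 y 297
red 303 [255.4, 103.7] tray x 117 y 197
red 109 [190.9, 156.9] tray x -57 y -82
blue 96 [265.4, 81.7] tray x 145 y 334
blue 107 [193.2, 145.9] tray x -58 y -32
green 92 [196.2, 135.1] tray x -57 y 20
yel 72 [197.6, 125.5] tray x -60 y 68
tray px [204 267]
red 132 [225.8, 289.6] tray x -55 y -75
```

All four tiles are in a row at tray x between -55 and -60. Next I'll triangulate the underside height and work out the seating.

Run:
```python
from h import *
f=cams.grab_frame("side");g=cams.grab_frame("top")
p,e=tri(g,(225.8,289.6),f,(190.9,156.9)); z=telemetry.state()["ee_pos"][2]; print(p,e,"underside",p[2]-16,"zoff",z-p[2]+16)
for zo in(100,104,108,112): print(zo); tiles_level(f,-9.7,30,zo); 
st(5,0,230)
```

```text
[314.60190536 168.83503189 111.38075692] 3.225466706253556 underside 95.38075691932147 zoff 110.53009423540678
100
tray px [213 138]
red 109 [190.8, 156.9] tray x -56 y -87
blue 101 [193.2, 145.8] tray x -57 y -36
green 86 [195.9, 135.3] tray x -56 y 14
yel 76 [197.9, 125.6] tray x -58 y 62
104
tray px [213 139]
red 109 [190.8, 156.9] tray x -57 y -82
blue 101 [193.2, 145.8] tray x -58 y -32
green 86 [195.9, 135.3] tray x -58 y 19
yel 76 [197.9, 125.6] tray x -59 y 67
108
tray px [213 140]
red 109 [190.8, 156.9] tray x -58 y -78
blue 101 [193.2, 145.8] tray x -59 y -27
green 86 [195.9, 135.3] tray x -59 y 24
yel 76 [197.9, 125.6] tray x -60 y 73
112
tray px [213 141]
red 109 [190.8, 156.9] tray x -60 y -73
blue 101 [193.2, 145.8] tray x -61 y -22
green 86 [195.9, 135.3] tray x -60 y 28
yel 76 [197.9, 125.6] tray x -61 y 78
[529.9 223.7] t 21.70 yaw units 0.02  xyz cm [ 1.56 14.57 -2.41]
```

```bash
python3 - <<'E'
import cv2,numpy as np
b=cv2.imread("pics/k_side.png")[80:200,160:280]; a=cv2.imread("pics/k_top.png")[215:335,155:265]
cv2.imwrite("pics/k_c.png",np.hstack([cv2.resize(b,(420,420),interpolation=2),cv2.resize(a,(380,420),interpolation=2)]))
E
python3 -m inch '[{"x":0,"y":0.3,"z":-0.3,"yaw":0,"gripper":-1},{"x":0.1,"y":0.7,"z":-0.5,"yaw":0,"gripper":-1},{"x":0.2,"y":1.1,"z":-0.5,"yaw":0,"gripper":-1},{"x":0.2,"y":1.5,"z":-0.2,"yaw":0,"gripper":-1},{"x":0.2,"y":1.8,"z":0,"yaw":0,"gripper":-1},{"x":0.2,"y":1.9,"z":0,"yaw":0,"gripper":-1},{"x":0.2,"y":1.8,"z":0,"yaw":0,"gripper":-1},{"x":0.2,"y":1.6,"z":0,"yaw":0,"gripper":-1},{"x":0.2,"y":1.3,"z":0,"yaw":0,"gripper":-1},{"x":0,"y":1,"z":0,"yaw":0,"gripper":-1},{"x":0,"y":0.7,"z":0,"yaw":0,"gripper":-1},{"x":0,"y":0.4,"z":0,"yaw":0,"gripper":-1}]' 25
python3 -m inch '[{"x":0,"y":0.2,"z":0,"yaw":0,"gripper":-1},{"x":0,"y":0,"z":0,"yaw":0,"gripper":-1},{"x":0,"y":0,"z":0,"yaw":0,"gripper":-1},{"x":0,"y":0,"z":0,"yaw":0,"gripper":-1}]'
python3 - <<'E'
from h import *
st(3.6,0,192)
f=cams.grab_frame("side");g=cams.grab_frame("top");tiles_level(f,-9.7,60,110);tiles_level(g,-9.7,60,110)
cv2.imwrite("pics/l_side.png",f["pixels"][:,:,::-1]);cv2.imwrite("pics/l_top.png",g["pixels"][:,:,::-1])
# lip visible?
for n,fr,box in(("top",g,(170,235,240,265)),("side",f,(215,125,240,175))):
    hsv=cv2.cvtColor(fr["pixels"],cv2.COLOR_RGB2HSV); m=cv2.inRange(hsv,(8,200,180),(16,255,255)); z=np.zeros_like(m); z[box[1]:box[3],box[0]:box[2]]=m[box[1]:box[3],box[0]:box[2]]
    p=np.argwhere(z)[:,::-1].astype(np.float32); print(n,len(p),cv2.minAreaRect(p) if len(p) else "")
E
```

```text
time_s: 22.7
ee_pos: [526.4, 223.9, 221.1]
ee_rot: [180.0, 0.0, 80.4]
force: [-0.5, -0.8, -4.0]
gripper_width: 14.0
time_s: 23.03
ee_pos: [526.8, 223.9, 221.3]
ee_rot: [-180.0, 0.0, 80.4]
force: [-0.2, -0.2, -4.6]
gripper_width: 13.7
[528.5 223.9] t 23.03 yaw units 0.02  xyz cm [0.03 0.18 2.93]
tray px [259 135]
red 109 [238.9, 151.1] tray x -58 y -75
blue 97 [239.7, 140.3] tray x -60 y -25
green 88 [242.0, 129.5] tray x -58 y 28
yel 75 [242.4, 120.1] tray x -61 y 76
tray px [208 219]
red 123 [228.7, 241.8] tray x -56 y -74
yel 48 [176.6, 232.0] tray x -53 y 88
top 9 ((206.39999389648438, 252.20001220703125), (49.49747085571289, 1.4142135381698608), 8.130102157592773)
side 23 ((228.0540313720703, 163.17567443847656), (2.1371867656707764, 12.165525436401367), 9.462322235107422)
```

```bash
python3 -m inch '[{"x":0,"y":0.05,"z":0.3,"yaw":0,"gripper":-1},{"x":0,"y":0.1,"z":0.6,"yaw":0,"gripper":-1},{"x":0,"y":0,"z":0.7,"yaw":0,"gripper":-1},{"x":0,"y":0,"z":0.7,"yaw":0,"gripper":-1},{"x":0,"y":0,"z":0.4,"yaw":0,"gripper":-1},{"x":0,"y":0,"z":0.2,"yaw":0,"gripper":-1},{"x":0,"y":0,"z":0.2,"yaw":0,"gripper":-1},{"x":0,"y":0,"z":0.2,"yaw":0,"gripper":-1},{"x":0,"y":0,"z":0,"yaw":0,"gripper":-1},{"x":0,"y":0,"z":0,"yaw":0,"gripper":-1}]' 14
python3 -m inch '[{"x":0,"y":-0.1,"z":0.15,"yaw":0,"gripper":-1},{"x":0,"y":-0.15,"z":0.15,"yaw":0,"gripper":-1},{"x":0,"y":-0.15,"z":0.15,"yaw":0,"gripper":-1},{"x":0,"y":0,"z":0,"yaw":0,"gripper":-1},{"x":0,"y":0,"z":0,"yaw":0,"gripper":-1}]' 10
```

```text
time_s: 23.97
ee_pos: [528.9, 223.6, 188.3]
ee_rot: [180.0, -0.0, 80.4]
force: [0.6, 1.3, -3.8]
gripper_width: 13.7
time_s: 24.38
ee_pos: [524.7, 224.2, 183.7]
ee_rot: [-180.0, 0.0, 80.4]
force: [-0.4, -0.2, -4.3]
gripper_width: 14.2
```

```bash
python3 -m inch '[{"x":0,"y":-0.1,"z":0.15,"yaw":0,"gripper":-1},{"x":0,"y":-0.15,"z":0.15,"yaw":0,"gripper":-1},{"x":0,"y":-0.15,"z":0.15,"yaw":0,"gripper":-1},{"x":0,"y":-0.1,"z":0.15,"yaw":0,"gripper":-1},{"x":0,"y":0,"z":0,"yaw":0,"gripper":-1},{"x":0,"y":0,"z":0,"yaw":0,"gripper":-1}]'
python3 -m inch '[{"x":0,"y":-0.15,"z":0.15,"yaw":0,"gripper":-1},{"x":0,"y":-0.15,"z":0.15,"yaw":0,"gripper":-1},{"x":0,"y":-0.15,"z":0.15,"yaw":0,"gripper":-1},{"x":0,"y":0,"z":0,"yaw":0,"gripper":-1},{"x":0,"y":0,"z":0,"yaw":0,"gripper":-1}]'
```

```text
time_s: 24.88
ee_pos: [519.8, 225.3, 178.2]
ee_rot: [180.0, -0.0, 80.4]
force: [-3.0, 0.2, 1.5]
gripper_width: 14.3
time_s: 25.3
ee_pos: [514.6, 226.1, 173.2]
ee_rot: [-179.9, -0.0, 80.4]
force: [-4.9, 0.6, 2.9]
gripper_width: 15.2
```

```bash
python3 -m inch '[{"x":0,"y":-0.1,"z":0.15,"yaw":0,"gripper":-1},{"x":0,"y":-0.15,"z":0.15,"yaw":0,"gripper":-1},{"x":0,"y":-0.1,"z":0.15,"yaw":0,"gripper":-1},{"x":0,"y":0,"z":0,"yaw":0,"gripper":-1},{"x":0,"y":0,"z":0,"yaw":0,"gripper":-1}]' 8
python3 -m inch '[{"x":0,"y":-0.1,"z":0.15,"yaw":0,"gripper":-1},{"x":0,"y":-0.1,"z":0.15,"yaw":0,"gripper":-1},{"x":0,"y":0,"z":0,"yaw":0,"gripper":-1},{"x":0,"y":0,"z":0,"yaw":0,"gripper":-1}]' 6
python3 - <<'E'
from h import *
st(-14,0,169)
f=cams.grab_frame("side");g=cams.grab_frame("top")
print(blobs(f,245,135,45));cv2.imwrite("pics/m_side.png",f["pixels"][:,:,::-1]);cv2.imwrite("pics/m_top.png",g["pixels"][:,:,::-1])
E
```

```text
time_s: 25.72
ee_pos: [510.3, 226.8, 168.5]
ee_rot: [-179.8, 0.0, 80.4]
force: [-6.4, 1.7, 3.5]
gripper_width: 16.7
time_s: 26.05
ee_pos: [507.6, 227.2, 165.4]
ee_rot: [-179.7, 0.0, 80.3]
force: [-8.1, 3.4, 5.4]
gripper_width: 17.0
[511.2 226.9] t 26.05 yaw units 0.01  xyz cm [ 0.03  0.37 -0.36]
{'red': [(103, [238.3, 166.6])], 'blue': [(87, [239.2, 155.5])], 'green': [(79, [240.9, 144.8])], 'yel': [(55, [240.5, 135.7])]}
```

```bash
cat >> h.py <<'E'
def seated(f,X,Y=0,dz=0):
    a=np.radians(SY); b=np.radians(10); Rz=np.array([[np.cos(a),-np.sin(a),0],[np.sin(a),np.cos(a),0],[0,0,1]]); Ry=np.array([[np.cos(b),0,-np.sin(b)],[0,1,0],[np.sin(b),0,np.cos(b)]])
    A=Rz@Ry; o=np.array([*S,60])+A@[X,Y,dz]; return A,o
E
python3 - <<'E'
from h import *
f=cams.grab_frame("side");g=cams.grab_frame("top")
for X in(-5,5,12):
    A,o=seated(f,X); print(X,proj(f,[o+A@[-59,y,16] for y in(-75,-25,27,76)]).round(1).tolist(),"bar",(o+A[:,2]*108).round(1)); tiles(f,A,o,240,150,40)
print(blobs(g,206,245,40)); print(proj(g,[o+A@[-59,y,16] for y in(-75,-25,27,76)]).round(1).tolist())
E
```

```text
-5 [[236.8, 166.3], [238.2, 155.5], [239.7, 144.9], [240.9, 135.3]] bar [501.7 228.5 165.5]
red 103 tray x -54 y -77
blue 88 tray x -56 y -25
green 78 tray x -55 y 27
yel 56 tray x -60 y 73
5 [[239.9, 166.0], [241.3, 155.2], [242.7, 144.6], [243.9, 135.0]] bar [511.4 226.8 167.2]
red 103 tray x -64 y -77
blue 88 tray x -66 y -25
green 78 tray x -65 y 27
yel 56 tray x -70 y 73
12 [[242.1, 165.8], [243.4, 155.0], [244.8, 144.4], [245.9, 134.8]] bar [518.2 225.7 168.4]
red 103 tray x -71 y -77
blue 88 tray x -73 y -25
green 78 tray x -72 y 27
yel 56 tray x -77 y 73
{'red': [(118, [230.8, 244.5])], 'blue': [], 'green': [], 'yel': [(37, [181.2, 238.4])]}
[[231.4, 241.7], [215.9, 239.0], [199.9, 236.3], [184.9, 233.7]]
```

The pixels match a seated tray at cradle x of about -1 mm with the tiles in their row. I'll release and retreat upward.

```bash
python3 -m inch '[{"x":0,"y":0.1,"z":-0.1,"yaw":0,"gripper":-1},{"x":0,"y":0.1,"z":0,"yaw":0,"gripper":-0.5},{"x":0,"y":0,"z":0,"yaw":0,"gripper":-0.3},{"x":0,"y":0,"z":0,"yaw":0,"gripper":-0.1},{"x":0,"y":0,"z":0,"yaw":0,"gripper":0.1},{"x":0,"y":0,"z":0,"yaw":0,"gripper":0.4},{"x":0,"y":0,"z":0,"yaw":0,"gripper":0.4},{"x":0,"y":0,"z":0,"yaw":0,"gripper":0.4},{"x":0,"y":0,"z":0,"yaw":0,"gripper":0.4},{"x":0,"y":0,"z":0,"yaw":0,"gripper":0.4},{"x":0,"y":0,"z":0,"yaw":0,"gripper":0.4}]'
python3 - <<'E'
from h import *
f=cams.grab_frame("side")
A,o=seated(f,-1); tiles(f,A,o,240,150,40)
print(telemetry.state()["ee_pos"],"bar",o+A[:,2]*108)
E
```

```text
time_s: 27.17
ee_pos: [512.2, 226.4, 166.7]
ee_rot: [180.0, 0.0, 80.4]
force: [0.5, -0.3, 0.1]
gripper_width: 63.8
red 101 tray x -56 y -79
blue 86 tray x -58 y -29
green 71 tray x -58 y 24
yel 31 tray x -46 y 72
yel 15 tray x -72 y 68
[512.16089954 226.39840071 166.76158031] bar [505.54338558 227.82578001 166.18558915]
```

Released with no force, and the tray stayed put. Now I'll move straight up and clear of the scene.

```bash
python3 -m inch '[{"x":0,"y":0,"z":-0.5,"yaw":0,"gripper":0.4},{"x":0,"y":0,"z":-1,"yaw":0,"gripper":0.4},{"x":0,"y":0,"z":-2,"yaw":0,"gripper":0.4},{"x":0,"y":0,"z":-2.5,"yaw":0,"gripper":0.4},{"x":0,"y":0,"z":-2.5,"yaw":0,"gripper":0.4},{"x":0,"y":0,"z":-2.5,"yaw":0,"gripper":0.4},{"x":0,"y":0,"z":-2,"yaw":0,"gripper":0.4},{"x":-2,"y":0,"z":0,"yaw":0,"gripper":0.4},{"x":-3.5,"y":0,"z":0,"yaw":0,"gripper":0.4},{"x":-4,"y":0,"z":0,"yaw":0,"gripper":0.4},{"x":-4,"y":0,"z":0,"yaw":0,"gripper":0.4},{"x":-4,"y":0,"z":0,"yaw":0,"gripper":0.4}]' >/dev/null
python3 -m inch '[{"x":-4,"y":0,"z":0,"yaw":0,"gripper":0.4},{"x":-4,"y":0,"z":0,"yaw":0,"gripper":0.4},{"x":-4,"y":0,"z":0,"yaw":0,"gripper":0.4},{"x":-3,"y":0,"z":0,"yaw":0,"gripper":0.4},{"x":-2,"y":0,"z":0,"yaw":0,"gripper":0.4},{"x":0,"y":0,"z":0,"yaw":0,"gripper":0.4},{"x":0,"y":0,"z":0,"yaw":0,"gripper":0.4},{"x":0,"y":0,"z":0,"yaw":0,"gripper":0.4}]'
python3 - <<'E'
from h import *
f=cams.grab_frame("side");g=cams.grab_frame("top")
for n,h,c in(("side",f,(240,150)),("top",g,(206,240))): 
    print(n); A,o=seated(h,-1); tiles(h,A,o,*c,40)
# top view: fence top and bar expected vs seen
b=f["pixels"][100:200,205:305]; a=g["pixels"][175:265,165:255]
cv2.imwrite("pics/z.png",np.hstack([cv2.resize(b,(400,400),interpolation=2),cv2.resize(a,(400,400),interpolation=2)])[:,:,::-1])
E
```

```text
time_s: 28.88
ee_pos: [454.6, -113.1, 297.3]
ee_rot: [179.9, -0.0, 80.4]
force: [-0.9, 0.2, 0.8]
gripper_width: 63.7
side
red 21 tray x -69 y -76
top
red 112 tray x -55 y -76
blue 90 tray x -56 y -24
green 101 tray x -55 y 27
yel 49 tray x -62 y 83
```

View pics/z.png

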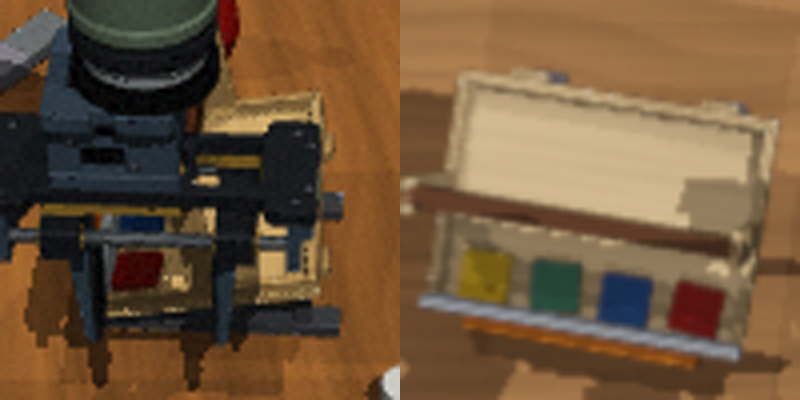

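The top view shows the tray on the stand with its fence at the lip and four tiles in a row by the fence. I'll check tray x, yaw and seating height from its edges.

Run:
```python
from h import *
g=cams.grab_frame("top"); q=lambda L:np.array(L)*90/400+[165-90,175]
def tc(px,z,X=0):
    A,o=seated(g,X); c,d=ray(g,px); c=A.T@(c-o); d=d@A; return (c+d*((z-c[2])/d[:,2])[:,None])[:,:2].round(1).tolist()
print("far rim outer top, want x 85:",tc(q([(460,72),(778,122)]),20))
print("fence top mid, want -81:",tc(q([(420,302),(740,353)]),34))
print("bar top ends, want 0:",tc(q([(412,199),(730,246)]),120))
O=[(85,115,20),(85,-115,20),(-81,115,34),(-81,-115,34),(0,111,120),(0,-111,120)]
A,o=pose(g,O,q([(460,72),(778,122),(420,302),(740,353),(412,199),(730,246)]))
print("tiles by fitted pose");tiles(g,A,o,206,240,40)
```

```text
far rim outer top, want x 85: [[83.5, 116.5], [85.3, -114.1]]
fence top mid, want -81: [[-81.8, 115.9], [-78.8, -115.0]]
bar top ends, want 0: [[-1.4, 108.4], [3.1, -105.8]]
tray o [526. 227.  50.] tilt 9.5 yaw -9.0 roll -0.5 err px 0.9
tiles by fitted pose
red 111 tray x -57 y -77
blue 89 tray x -58 y -25
green 101 tray x -56 y 27
yel 49 tray x -62 y 84
```

```bash
python3 -c "
from workcell import env,telemetry
s=telemetry.state();print(s['time_s'],s['force']);print(env.job_done())"
```

```text
29.0333 [-0.47438987  0.28010167 -0.25203487]
the job is handed in; nothing more can be done
None
```

The tray is seated on the stand, fence down at the lip, with all four tiles in their row, and I handed the job in at about 29 s. No verdict came back.

**How I tipped it:** the moves can't pitch the tool. I rested the tray's far half on the stand's fixed lip and lowered the bar with a light grip. The tray pivoted to about 27° and the tiles slid to the fence. I then levelled it, carried it over the rails, let it pivot onto the slope and released it.

**Last checks:**
- **Tray:** its edges in the top view match a seated tray at about 0 mm along the slope. Fitted tilt is 9.5° against the stand's 10°, and yaw is within about 1° of the stand's. The fitted height came out about 10 mm low, but the edge and tile positions fit a tray lying on the rails.
- **Tiles:** red, blue and green measure -56 to -58 mm from tray centre, and flush is -59. Yellow reads -62 and is partly hidden.
- **Gripper:** open and clear of everything, with the wrist force near zero.

**What went wrong on the way:**
- The first grip closed too slowly, so I lifted empty and had to grip again.
- The first tip, about 23.5°, did not move the tiles. I repositioned and went steeper.
- The bar slipped up a few millimetres in the pads while tipping.

**Not fully checked:**
- Blue was mostly hidden while tipped, so I confirmed it only after levelling.
- The other objects looked unmoved in the pictures, but I did not measure them again.

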